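# Pedal the cork bin open, feed the cork, let the lid down softly

## Robot

A 6-joint arm with a two-finger parallel gripper is mounted at the origin on the work surface; the furniture and walls round the work are solid. World frame = base frame: x ahead of the robot, y to its left, z up, the work surface at z = 0. Lengths are in m, angles in degrees, forces in N, time in s.
With the tool pointing down it reaches from about 0.325 to 0.775 m from the base axis. Payload 5.5 kg.
Tool frame: the origin (TCP) lies at the very end of the fingers, on their centre line; the grasp point (between the pads) lies 19 mm behind it; z points along the fingers, y is the line along which they close (so a half turn about z gives the same grasp; the last joint's range is limited). The gripper opens to 85 mm and grips with 20 to 120 N. Pads are 22 mm wide; open, the fingers measure 114 mm over their backs; the gripper's body (76 mm by 85 mm) begins 54 mm behind the grasp point. The pads swing forward as they close: fully open they stand 13 mm farther back than shut.
Start: joints at [-72.462, 5.22, 70.514, -0, 104.267, -3.249], TCP at [0.213, -0.561, 0.231] pointing down, gripper open.
Joint ranges: [-164.24, 164.24], [-49.07, 125.15], [9.68, 141.18], [-86.29, 266.29], [3.28, 154.24], [-151.56, 151.56]. Speed limits (degrees/s): [147.25, 147.25, 172.46, 180, 180, 180].

## Interface

Orientations are given as [roll, pitch, yaw] about the fixed x, y, z axes, in that order (R = Rz(yaw) Ry(pitch) Rx(roll)).
In Python, from plant import arm, eyes, workorder gives the robot as it stands. The module is installed in compiled form; this text tells all that it offers. Calls block until the motion is done:
- arm.move_ptp(position, orientation): joint-space move of the TCP to a pose.
- arm.line_to(position, attitude=None, vel=0.15, force_limit=None): straight line of the TCP; attitude=None keeps the orientation; vel is the mean speed in m/s. With force_limit (N) it stops when the force on the tool has changed by that much, and returns True; else False.
- arm.move_joints(angles): joint-space move.
- arm.command_gripper(opening, effort=None): finger opening in m; effort is the grip in N (None keeps the last); returns when the fingers have stopped.
- arm.sleep(seconds).
- arm.ik(position, orientation): joint angles nearest the present ones, or None.
- arm.get_obs(): the state.
- eyes.capture(name): name is "side" or "top" or "wrist"; returns a dict with "image" (384x512x3 uint8, red, green, blue), "depth" (384x512 float32, m along the optical axis (not along the pixel's ray), 0 where there is no reading), "mtx" (3x3 intrinsics, pixels), "D" ([k1, k2, p1, p2, k3] as OpenCV has them; the pictures are not rectified), "rvec" (rotation vector, rad) and "tvec" (3), from world to camera coordinates, as OpenCV has them. Camera axes: x right, y down, z forward; pixel columns grow to the right and rows downward; lengths in m; the calibration is good to about 2 mm. A picture is of the moment at which its call begins.
A pose or a line that the arm cannot do raises arm.IKError and nothing moves.
- workorder.sign_off(): hands the job in; it is judged then, once.
The state is a dict: "time": time; "joints": joint angles; "joint_velocities": joint speeds; "joint_torque": joint torques, N m; "ee_pos": TCP position; "eef_rot": TCP orientation; "contact_force": force on the tool from outside, world axes, zero at the start; "ft_torque": the same for the moment, N m; "gripper_width": finger opening in m; "grip_force": force on a finger pad.
Only numpy, scipy, OpenCV 4.12 (cv2) and the standard library are available. Lean on these libraries where they do the work, as an engineer would, in place of code of your own. Each camera call takes 0.05 s, during which the arm holds its last target. There are 200 camera calls.

## Task

Press the pedal of the wooden cork bin right down with the fingertips and keep it down until the cork waiting on the side chute has rolled into the bin; then let the pedal up slowly, so that the steel lid comes down shut without slamming, and take the hand away. Work the lid by the pedal only: do not touch the lid or the cork with the robot, and leave the glass, the bottle stopper and the foil cutter where they stand.

Things in the scene. Friction and masses are not known exactly. Their poses are not given: they have to be found in the camera images.
- cork_bin: Fixed wooden cork bin, box 150 (x) x 130 (y) x 96 mm high with 8 mm walls and floor; 103 mm high with its lid, plus a 19 mm knob. Origin: centre of its underside on the table. The pedal front looks to its own -x; +y is the side with the sheet-steel chute, which reaches out to y = 124 mm and up to z = 90 mm.
- bin_lid (a joint): Hinge of the steel lid (156 x 132 mm, about 0.22 kg) along the bin's far top edge, rad: 0 = shut, 0.90 = wide open (front edge then 220 mm high). Nothing but the pedal holds it up: let go, it falls shut hard. A 38 mm deep gate plate under its left edge closes the foot of the chute and rises with it.
- bin_lever (a joint): Hinge of the pedal lever, rad: 0 = pedal up (lid shut), 0.42 = pedal fully down against its stop (lid wide open). Rigidly linked to the lid by a push rod: lid angle = 2.14 x lever angle. Axle along the bin's y axis at x = -85 mm, z = 35 mm in the bin's frame. About 3 to 5 N down on the pedal moves it; the lid's weight brings it back up when the pedal is released.
- pedal (a point): Centre of the top face of the pedal, a steel plate 36 (bin x) x 54 (bin y) x 8 mm with thin rubber ribs, on the lever's end in front of the bin. In the bin's frame x = -189, y = 0, z = 84 mm when up; it swings about the axle to x = -200, z = 37 mm when fully down. Outer edge 12 degrees high when up, 12 degrees low when down.
- lid_front (a point): Middle of the lid's front edge, top face: 103 mm high when shut.
- cork_mid (a point): Centre of the waiting used cork, 21 mm thick, 44 mm long, 12 g. It lies on the chute (sloping 26 degrees down to the bin) against the lid's gate plate, axis along the bin's x, at about x = -31, y = 76, z = 74 mm in the bin's frame. Once the lid is well up (over 0.5 rad) it rolls by itself over the low wall (52 mm) into the bin in less than a second.
- glass: Bystander: empty stemmed tasting glass, 65 mm wide, 155 mm high, loose; origin at the centre of its foot.
- stopper: Bystander: turned metal bottle stopper, 33 mm wide, 49 mm high, loose; origin at the centre of its underside.
- foil_cutter: Bystander: black round foil cutter, 43 mm wide, 18 mm high, loose; origin at the centre of its underside.

How it is judged:
By the outcome, as a careful person would: the job done as asked, in the order asked, and still so for the second after the job is handed in, with the robot touching nothing.
It also fails if it takes over 40 s, if anything falls off the work surface, if the arm or the gripper's body presses on something with over 40 N, if the wrist force passes 120 N, or if a joint passes its speed limit or range.

## Working session

There is one attempt and no reset: what is moved stays moved. The work goes in short steps, each a Python script; the robot and the scene stay as the last script left them, time stands still between calls to the robot, and variables do not carry over. Pictures are saved under pics/ and viewed, at most 10 in all, crops included, and the job is handed in when it is done.

```bash
mkdir -p pics; cat > h.py <<'E'
import numpy as np, cv2
from plant import arm, eyes, workorder
def cap(n):
    c=eyes.capture(n); R=cv2.Rodrigues(np.array(c["rvec"],float))[0]
    c["R"]=R; c["t"]=np.array(c["tvec"],float).reshape(3); return c
def world(c):
    h,w=c["depth"].shape
    uv=np.stack(np.meshgrid(np.arange(w),np.arange(h)),-1).reshape(-1,1,2).astype(np.float64)
    n=cv2.undistortPoints(uv,np.array(c["mtx"],float),np.array(c["D"],float)).reshape(h,w,2)
    d=c["depth"][...,None]; P=np.concatenate([n*d,d],-1)
    W=(P-c["t"])@c["R"]; W[c["depth"]==0]=np.nan; return W
E
python3 - <<'E'
from h import *
for n in("top","side"):
    c=cap(n); np.savez(f"pics/{n}0.npz",W=world(c),image=c["image"]); cv2.imwrite(f"pics/{n}0.png",c["image"][...,::-1])
    print(n,-c["R"].T@c["t"],(c["depth"]>0).mean())
o=arm.get_obs();print(o["time"],o["ee_pos"],o["eef_rot"],o["gripper_width"])
E
```

```text
top [ 0.41105206 -0.13520604  1.05067576] 0.9957733154296875
side [0.50862111 0.75008316 0.72833576] 0.9958597819010416
0.1 [ 0.21286151 -0.56069458  0.23023453] [-1.79896792e+02 -6.38441039e-03  2.07863384e+01] 0.08610775411831185
```

View pics/top0.png

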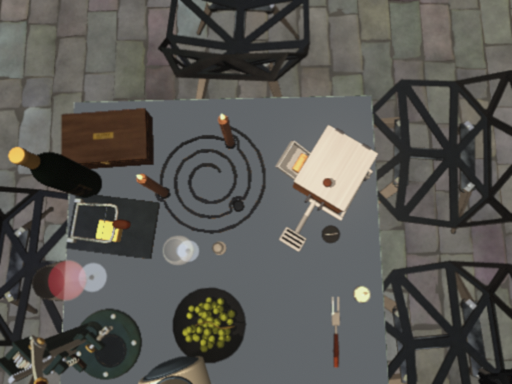

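View pics/side0.png

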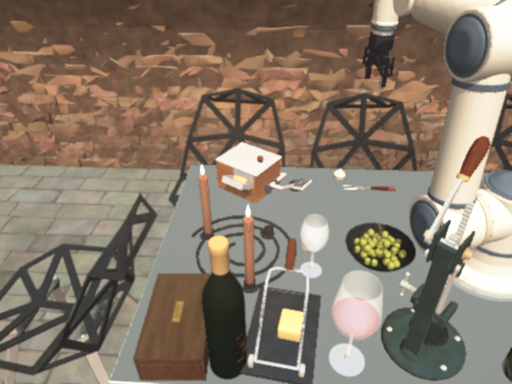

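Top view: the bin lid is centred near (336,168), with the knob at (328,183), the pedal at (292,238) and the chute with the cork at (293,158). The foil cutter is at (331,233), the stopper at (219,248) and the glass at (181,250). The side view agrees. Next I fit the lid and pedal.

```bash
python3 - <<'E'
from h import *
d=np.load("pics/top0.npz");W=d["W"];im=d["image"]
box=np.zeros(W.shape[:2],bool);box[115:225,280:385]=1
m=box&(W[...,2]>.095)&(W[...,2]<.112)
n,l,s,_=cv2.connectedComponentsWithStats(m.astype(np.uint8));k=1+s[1:,4].argmax();P=W[l==k]
r=cv2.minAreaRect(P[:,:2].astype(np.float32)*1000);print("lid",r,cv2.boxPoints(r),np.median(P[:,2]),len(P))
b=np.zeros_like(box);b[222:258,275:310]=1
m=b&(W[...,2]>.06)&(W[...,2]<.1);P=W[m];print("pedal",len(P),P.mean(0),cv2.minAreaRect(P[:,:2].astype(np.float32)*1000), P[:,2].min(),P[:,2].max())
for nm,(u,v) in dict(knob=(328,183),cork=(297,158),foil=(331,233),ped=(292,238)).items(): print(nm,W[v,u])
for nm,(u,v,h) in dict(foil=(331,234,14),stop=(219,248,10),glass=(181,250,22)).items():
    Q=W[v-h:v+h,u-h:u+h].reshape(-1,3);Q=Q[Q[:,2]>.008];print(nm,np.median(Q,0),Q.min(0),Q.max(0))
E
```

```text
lid ((608.5657348632812, -302.57818603515625), (141.22283935546875, 161.19540405273438), 57.41888427734375) [[ 502.62796 -318.67618]
 [ 638.456   -405.4788 ]
 [ 714.50354 -286.4802 ]
 [ 578.6755  -199.67758]] 0.10337604250918152 3866
pedal 427 [ 0.45284651 -0.19764441  0.08280865] ((461.5591125488281, -203.2620849609375), (53.884098052978516, 62.8657112121582), 57.62352752685547) 0.06000057793322539 0.09342722834296577
knob [ 0.56992097 -0.27528486  0.11876613]
cork [ 0.64060581 -0.21262652  0.06471119]
foil [ 0.46471075 -0.29277146  0.01690718]
ped [ 0.45163568 -0.19427693  0.08331195]
foil [ 0.46246636 -0.29208227  0.01756847] [ 0.44305055 -0.31271204  0.00855031] [ 0.49422497 -0.27138128  0.03511827]
stop [ 0.43340997 -0.02301853  0.04508237] [ 0.41926374 -0.03577322  0.00822116] [ 0.44817508 -0.00790874  0.05242738]
glass [0.42939051 0.06030121 0.10744028] [0.39823802 0.02045613 0.00808098] [0.48344722 0.08697986 0.1578371 ]
```

```bash
cat >> h.py <<'E'
YAW=-32.6; A=[180,0,YAW]
c_,s_=np.cos(np.radians(YAW)),np.sin(np.radians(YAW))
PED=np.array([.452,-.200])
def pt(x,z,y=0): # bin-frame x (pedal up = -.189) -> world
    dx=x+.189; return [PED[0]+c_*dx-s_*y, PED[1]+s_*dx+c_*y, z]
E
python3 - <<'E'
from h import *
print(arm.ik(pt(-.190,.16),A))
arm.command_gripper(0.0,20)
arm.move_ptp(pt(-.190,.16),A)
o=arm.get_obs();print(o["time"],o["ee_pos"],o["contact_force"],o["gripper_width"],o["joints"])
print(arm.line_to(pt(-.190,.075),vel=.03,force_limit=2.5))
o=arm.get_obs();print(o["time"],o["ee_pos"],o["contact_force"])
for n in("top","wrist"):
    c=cap(n);im=c["image"];im=im[110:280,240:400] if n=="top" else im
    cv2.imwrite(f"pics/{n}1.png",cv2.resize(im[...,::-1],None,fx=3 if n=="top" else 1,fy=3 if n=="top" else 1))
E
```

```text
[-2.78029987e+01 -1.15058783e+01  9.38480920e+01 -2.54444375e-14
  9.76577863e+01  9.47970013e+01]
2.4833 [ 0.45112389 -0.20005607  0.16027798] [0.36294999 0.23457923 0.74053197] -9.334458273361096e-05 [-2.78546316e+01 -1.15012852e+01  9.38159897e+01 -1.66604323e-02
  9.76554023e+01  9.47579155e+01]
True
4.6833 [ 0.45088008 -0.19929578  0.08379346] [0.78278969 0.28041604 2.06854713]
```

View pics/top1.png

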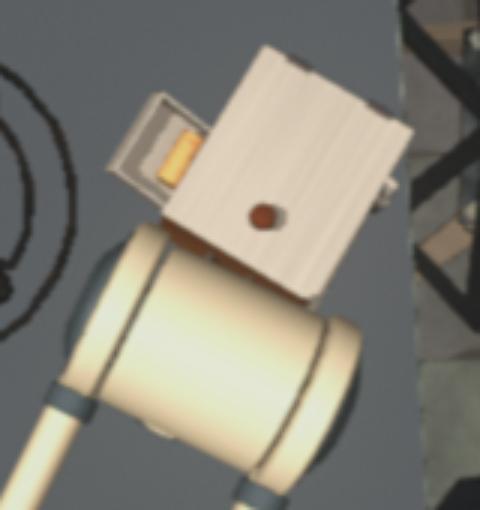

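View pics/wrist1.png

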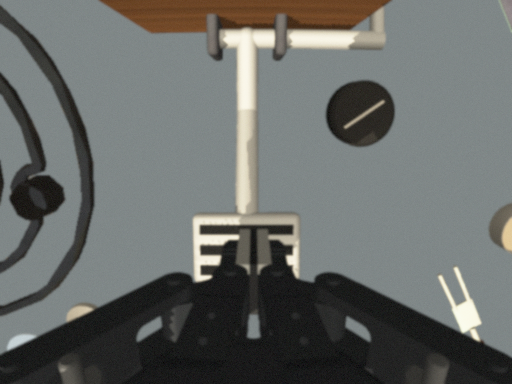

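The cork still lies on the chute at (180,158) in the crop. In the wrist view the fingertips at (255,250) sit on the ribbed plate, which spans columns 193 to 299 and starts at row 213. They are about 4 mm off its centre line, which is good enough, so I press now.

```bash
python3 - <<'E'
from h import *
print(arm.line_to(pt(-.201,.031),vel=.02,force_limit=18))
o=arm.get_obs();print(o["time"],o["ee_pos"],o["contact_force"])
arm.sleep(1.2)
o=arm.get_obs();print(o["time"],o["ee_pos"],o["contact_force"])
a=cap("top")["image"][110:280,240:400];b=cap("side")["image"][130:230,180:340]
a=cv2.resize(a,(480,510));b=cv2.resize(b,(320,200))
b=np.pad(b,((0,310),(0,0),(0,0)))
cv2.imwrite("pics/down.png",np.hstack([a,b])[...,::-1])
o=arm.get_obs();print(o["time"],o["ee_pos"],o["contact_force"])
E
```

```text
True
6.8833 [ 0.44394204 -0.1948795   0.03952241] [-1.90232218  0.08550447  5.76803231]
8.0833 [ 0.44396713 -0.19488564  0.0395168 ] [-1.8207646   0.78914443  5.32106358]
8.1833 [ 0.44397948 -0.19487681  0.03953207] [-2.57570009  0.48168595  5.59134567]
```

View pics/down.png

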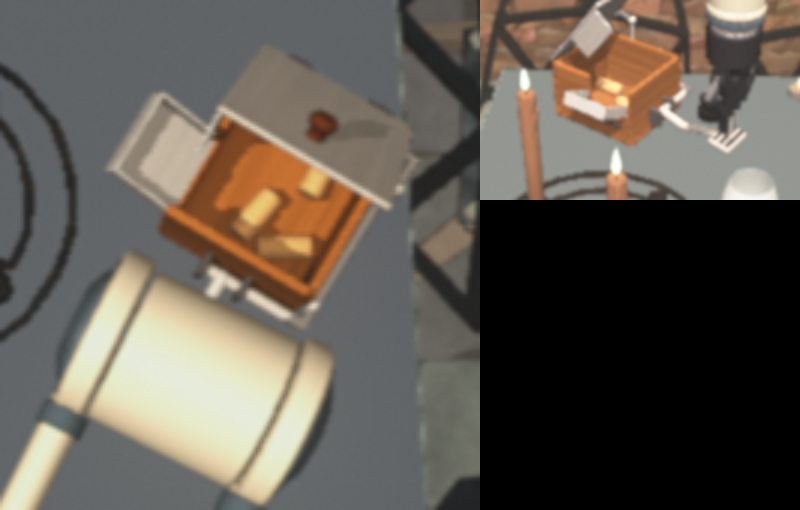

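The chute is empty and the lid is wide open, with three corks in the bin. I'll push a little further to be sure the pedal is against its stop, then let it up slowly.

```bash
python3 - <<'E'
from h import *
o=arm.get_obs();p=list(o["ee_pos"])
print(arm.line_to([p[0],p[1],p[2]-.005],vel=.01,force_limit=15))
o=arm.get_obs();print(o["time"],o["ee_pos"],o["contact_force"])
arm.sleep(.5)
o=arm.get_obs();print(o["time"],o["ee_pos"],o["contact_force"])
def up(x,z,v):
    arm.line_to(pt(x,z),vel=v);o=arm.get_obs();print(o["time"],np.round(o["ee_pos"],4),np.round(o["contact_force"],1))
up(-.1975,.061,.010)
up(-.192,.080,.008)
up(-.190,.092,.004)
up(-.190,.18,.06)
b=cap("side")["image"][130:230,180:340];a=cap("top")["image"][110:280,240:400]
a=cv2.resize(a,(480,510));b=np.pad(cv2.resize(b,(320,200)),((0,310),(0,0),(0,0)))
cv2.imwrite("pics/up.png",np.hstack([a,b])[...,::-1])
E
```

```text
True
8.4917 [ 0.44397144 -0.19490958  0.03951632] [-2.6983307   0.61535761  5.11883181]
8.9917 [ 0.44397293 -0.19489101  0.03948255] [-1.52077661  1.23385201  6.46406017]
11.3667 [ 0.4448 -0.1954  0.061 ] [ 1.4 -0.5  2.5]
13.9917 [ 0.4495 -0.1984  0.08  ] [ 1.4 -1.3  1.9]
17.1833 [ 0.4511 -0.1995  0.092 ] [ 0.6 -0.4 -0.2]
18.8 [ 0.451  -0.1994  0.1795] [ 0.4 -0.6 -0.1]
```

View pics/up.png

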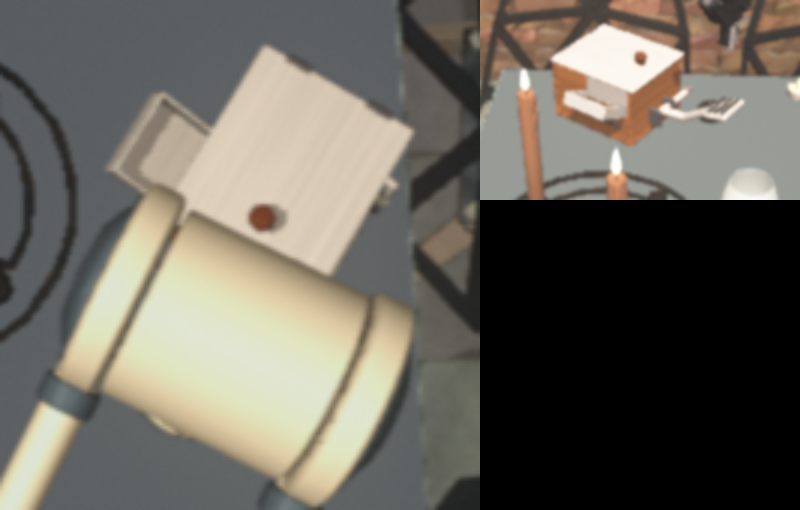

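The lid is shut (knob at (262,217) as before), the chute is empty, the pedal is up and the hand is clear. I'm handing the job in.

```bash
python3 -c "
from h import *
print(workorder.sign_off())"
```

```text
the job is handed in; nothing more can be done
None
```

The cork rolled into the bin, the pedal came up slowly until the lid was shut, the hand is clear, and the job was handed in at about 19 s.

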